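# Seat a steel bar in the welding fixture

## Task

With your fingertips, push the loose flat steel bar across the fixture plate until its long side lies flush against the long green fence and its end butts against the green end stop. Then push the red keeper arm round over the bar as far as it will go, and come away from everything. Only push: do not pick the bar up or tip it, and leave the other things on the plate and the bench where they are.

Things in the scene. Friction and masses are not known exactly. Their poses are not given: they have to be found in the camera images.
- fixture: Welding fixture, bolted to the bench, elsewhere and turned each time: dark steel plate 260 (its x) x 340 (its y) x 12 mm thick. Origin: centre of the plate's underside, on the bench; z up. The bar belongs in the corner of fence and end stop, length along the fixture's y, its centre then at x = +50, y = +45 mm. The keeper's pivot is at x = +50, y = +143 mm (the keeper turns above the stop).
- fence (a point): Middle of the top edge of the inner face of the green fence. The fence runs along the fixture's y (y -140 to +120 mm), 20 mm wide, 16 mm high above the plate; its inner face lies at the fixture's x = +70 mm and looks to -x, towards the bar.
- end_stop (a point): Top edge of the inner face of the green end stop, where the middle of the bar's end will touch. The stop is 20 mm thick, 16 mm high above the plate, from x = -20 to +70 mm; its inner face lies at the fixture's y = +100 mm and looks to -y, towards the bar.
- bar: Loose flat bar of bright steel with two dark dots on top, 40 (its x) x 110 (its y) x 20 mm high, about 0.6 kg, flat on the plate (underside 12 mm above the bench). Origin: centre of its underside. It starts with its length within about 20 degrees of the fence's direction, clear of fence and stop, and slides with ordinary friction (a push of 3 to 8 N).
- keeper (a joint): Angle (rad) of the red keeper arm about its upright pivot. 0: the arm points along the fixture's -x; it grows counter-clockwise seen from above; 1.571 is its end stop, the arm pointing along the fixture's -y over the bar's place. Starts between 0 and 0.35. Light friction (1 to 3 N at the handle); it stays where it is left.
- keeper_handle (a point): Top centre of the upright black pin on the keeper arm, 92 mm from the pivot axis: 14 mm across, top 80 mm above the bench. The red arm below it is 18 mm wide, 105 mm long from the pivot, underside 40 and top 54 mm above the bench, so it passes 8 mm above the bar. Push pin or arm from the trailing side.
- offcut: Bystander on the plate: upright brass round, 28 mm across, 35 mm high; origin at the centre of its underside.
- nut: Bystander on the plate beyond the fence: steel hexagon nut, 34 mm across, 14 mm high; origin at the centre of its underside.
- hammer: Bystander on the bench to the right: hammer lying flat, 260 mm long along its x; origin at its underside.
- wrench: Bystander on the bench to the left: wrench lying flat, 180 mm long along its x; origin at its underside.
- tin: Bystander on the bench to the right: closed tin with a yellow band and pale lid, 72 mm across, 100 mm high; origin at the centre of its underside.
- mug: Bystander on the bench to the left: blue mug, 80 mm across, 90 mm high; origin at the centre of its underside.
Not all that is in view belongs to the job. There is more than one size of the bar; the one meant has the size given above.

How it is judged (in metres and radians):
On the way, in this order (a step that is already met when the one before it is completed fails the run):
1. the bar lies in the corner, flush against the fence and butted against the end stop, the keeper not yet over (x of bar in the frame of fixture between 0.047 and 0.053 m and y of bar in the frame of fixture between 0.042 and 0.048 m and angle between the y axis of bar and the y axis of fixture, either way round below 0.04 rad and z of bar in the frame of fixture below 0.015 m and angle between bar's own z axis and vertical below 0.05 rad), for 0.2 s.
2. the keeper arm is swung over the bar to its end stop (all of step 1 and value of joint keeper above 1.47 rad), for 0.2 s.
At the end, for the whole second after the job is handed in: The bar lies flat and still in the corner, within 3 mm of touching the fence and the end stop and within 0.04 rad of the fence's direction, and the keeper arm is over it, within 0.1 rad of its end stop (all of step 2 and linear speed of bar below 0.01 m/s).
It fails at once if the bar is lifted more than 8 mm off the plate or tipped by more than 0.15 rad (z of bar in the frame of fixture above 0.02 m or angle between bar's own z axis and vertical above 0.15 rad).
It fails at once if a bystander is moved by more than 20 mm (distance of any of offcut, nut, hammer, wrench, tin, mug from where it was at the start of the episode above 0.02 m).
It also fails if it takes over 58 s, if anything falls off the work surface, if the arm or the gripper's body presses on something with over 40 N, if the wrist force passes 120 N, or if a joint passes its speed limit or range.

## Robot

A 6-joint arm with a two-finger parallel gripper is mounted at the origin on the work surface. World frame = base frame: x ahead of the robot, y to its left, z up, the work surface at z = 0. Lengths are in mm, angles in rad, forces in N, time in s.
With the tool pointing down it reaches from about 325 to 925 mm from the base axis. Payload 3.1 kg.
Tool frame: the origin (TCP) lies between the finger pads; the fingertips stand env.finger_overhang ahead of it and the grasp point (between the pads) is the TCP (env.finger_overhang is the distance from the TCP to the fingertips, in mm); z points along the fingers, y is the line along which they close (so a half turn about z gives the same grasp; the last joint's range is limited). The gripper opens to 85 mm and grips with 20 to 120 N. Pads are 22 mm wide; open, the fingers measure 114 mm over their backs; the gripper's body (76 mm by 85 mm) begins 54 mm behind the grasp point. The pads swing forward as they close: fully open they stand 13 mm farther back than shut.
Start: joints at [-1.233, 0.217, 1.613, -0, 1.311, -0.112], TCP at [271.763, -562.836, 250.3] pointing down, gripper open.
Joint ranges: [-2.75, 2.75], [-0.78, 2.1], [0.31, 2.55], [-1.13, 4.27], [0.13, 2.63], [-2.58, 2.58]. Speed limits (rad/s): [2.79, 2.79, 3.14, 3.14, 3.14, 3.14].

## Interface

Orientations are given as a unit quaternion [w, x, y, z].
In Python, from plant import env gives the robot as it stands. Calls block until the motion is done:
- env.reach(position, orientation): joint-space move of the TCP to a pose.
- env.move_straight(position, attitude=None, rate=150): straight line of the TCP; attitude=None keeps the orientation; rate is the mean speed in mm/s.
- env.set_joints(angles): joint-space move.
- env.gripper_to(opening, effort=None): finger opening in mm; effort is the grip in N (None keeps the last); returns when the fingers have stopped.
- env.pause(seconds).
- env.solve_ik(position, orientation): joint angles nearest the present ones, or None.
- env.state(): the state.
- env.camera(name): name is "scene" or "top"; returns (picture, depth): 420x560x3 uint8, blue, green, red; 420x560 float32, mm along the optical axis (not along the pixel's ray), 0 where there is no reading.
- env.camera_params(name): a dict with "camera_matrix" (3x3 intrinsics, pixels), "camera_from_world" (4x4, takes a point from world to camera coordinates). Camera axes: x right, y down, z forward; pixel columns grow to the right and rows downward; lengths in mm; the calibration is good to about 2 mm. A picture is of the moment at which its call begins. camera_params takes no time and is no camera call.
A pose or a line that the arm cannot do raises env.MotionError and nothing moves.
- env.close_job(): hands the job in; it is judged then, once.
Trained networks look in the newest picture that a camera, given by its name, has taken for a name from the list of things; names that differ only in an ending like _2 or _b are one class to them, and where a whole thing is asked for, a point or a joint stands for the part that bears it (a point fixed in the world has none). Each returns a list of dicts, best first, with "conf" (0 to 1); they miss things now and then, are a little off and sometimes report something else, mostly with a low value. They report only what shows in the picture. A call takes as long as a camera call. They do not tell look-alikes from the thing itself.
- env.regions_of(camera, query): "pixels" (420x560 bool, what is visible of it) and "centre" ([column, row] in pixels, amid what is visible of it).
The state is a dict: "t": time; "joint_positions": joint angles; "dq": joint speeds; "joint_torque": joint torques, N m; "tool_pos": TCP position; "tcp_rot": TCP orientation; "wrist_force": force on the tool from outside, world axes, zero at the start; "moment": the same for the moment, N m; "width": finger opening in mm; "grip_force": force on a finger pad.
Only numpy, scipy, OpenCV 4.12 (cv2) and the standard library are available. Lean on these libraries where they do the work, as an engineer would, in place of code of your own. Each camera call takes 0.05 s, during which the arm holds its last target. There are 200 camera calls.

## Working session

There is one attempt and no reset: what is moved stays moved. The work goes in short steps, each a Python script; the robot and the scene stay as the last script left them, time stands still between calls to the robot, and variables do not carry over. Pictures are saved under pics/ and viewed, at most 10 in all, crops included, and the job is handed in when it is done.

```bash
mkdir -p pics; ls
cat > h.py <<'E'
import numpy as np, cv2
from plant import env
def world(cam, depth, mask):
    P=env.camera_params(cam);K=np.array(P["camera_matrix"]);T=np.array(P["camera_from_world"])
    v,u=np.nonzero(mask&(depth>0)); z=depth[v,u]
    c=np.stack([(u-K[0,2])*z/K[0,0],(v-K[1,2])*z/K[1,1],z,np.ones_like(z)])
    return (np.linalg.inv(T)@c)[:3].T
def pix(cam,p):
    P=env.camera_params(cam);c=np.array(P["camera_from_world"])@np.append(p,1.)
    q=np.array(P["camera_matrix"])@c[:3];return q[:2]/q[2]
E
python3 - <<'E'
from h import *
print(env.finger_overhang, env.state())
for c in ("scene","top"):
    im,d=env.camera(c); cv2.imwrite(f"pics/{c}0.png",im); np.savez(f"{c}0.npz",im=im,d=d)
    for q in ("bar","fence","end_stop","keeper","keeper_handle","offcut","nut","fixture"):
        for r in env.regions_of(c,q)[:3]:
            m=np.array(r["pixels"]).astype(bool); w=world(c,d,m)
            if len(w)==0: continue
            rc=cv2.minAreaRect(w[:,:2].astype(np.float32))
            print(c,q,round(r["conf"],2),np.round(r["centre"]),"med",np.median(w,0).round(1),"z90",np.percentile(w[:,2],[5,95]).round(1),"rect",[np.round(x,1) for x in rc])
E
```

```text
pics
19.0 {'t': 0.0, 'joint_positions': array([-1.23318686e+00,  2.17765072e-01,  1.61493824e+00, -1.19833477e-05,
        1.31131839e+00, -1.12207471e-01]), 'dq': array([-6.35190432e-04,  6.91521231e-04, -9.57251932e-04, -8.45195188e-04,
        5.79405644e-04,  2.95517779e-05]), 'joint_torque': array([-5.23257550e-04, -3.96851599e+01, -3.03850400e+01, -2.37047507e-04,
        9.63294588e-03,  4.20711530e-06]), 'tool_pos': array([ 271.50343318, -562.08305986,  248.9593173 ]), 'tcp_rot': array([-1.20616725e-03,  9.74813461e-01,  2.23018476e-01, -1.42340908e-04]), 'wrist_force': array([0.01970907, 0.25289395, 0.10648237]), 'moment': array([-0.05220952, -0.00506255,  0.0384556 ]), 'grip_force': 0.0, 'width': 85.08928170017153}
scene bar 0.94 [277. 229.] med [563.7 -42.9  31.3] z90 [15.8 33.9] rect [array([555.3, -34.3]), array([111.4,  53.7]), np.float64(84.1)]
scene bar 0.87 [295. 152.] med [457.9 289.7  27. ] z90 [ 6.4 30.3] rect [array([436.5, 313. ]), array([ 58.6, 194.3]), np.float64(52.1)]
scene bar 0.78 [185. 279.] med [ 437.5 -287.6   13.5] z90 [ 6.5 16. ] rect [array([ 434.2, 
[... 2570 characters left out ...]
t64(23.9)]
top offcut 0.49 [267. 234.] med [451.4  27.7  44.9] z90 [40.8 48.9] rect [array([451.4,  29.3]), array([23.5, 23.5]), np.float64(89.4)]
top offcut 0.25 [385. 173.] med [ 648.6 -366.9   96.6] z90 [ 34.2 103.9] rect [array([ 649.4, -384.4]), array([93.6, 69.6]), np.float64(68.4)]
top nut 0.38 [288. 164.] med [685.8 -49.9  24.7] z90 [20.  29.4] rect [array([687.3, -49.8]), array([20.8, 24.7]), np.float64(88.3)]
top fixture 0.64 [277. 204.] med [564.9  -5.1  11.8] z90 [ 5.5 30.2] rect [array([569. , -10.3]), array([265.3, 344.8]), np.float64(12.1)]
top fixture 0.58 [237. 208.] med [550.8 123.1  54. ] z90 [29.3 75.6] rect [array([544.4, 121.2]), array([115. ,  26.1]), np.float64(24.5)]
```

Run:
```python
import cv2
im=cv2.imread("pics/top0.png"); cv2.imwrite("pics/topc.png",cv2.resize(im[110:290,180:360],None,fx=3.3,fy=3.3,interpolation=cv2.INTER_CUBIC))
```

```text
(no output)
```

View pics/scene0.png

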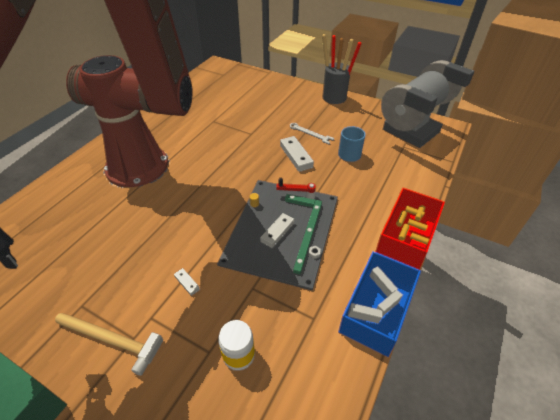

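View pics/topc.png

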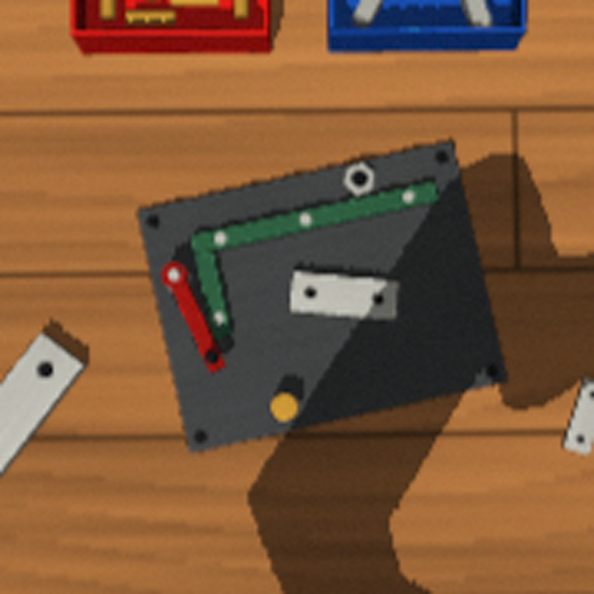

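The bar candidates (top camera) are the plate bar at (284,198), about 110 mm with top at 31 mm; a longer one of about 150 mm on the bench at (185,233); and a small one at the right of the plate. The bar on the plate fits: it has the stated size and lies on the plate, and the crop confirms it. The keeper is red at about 0.2 rad, and the green L opens towards the bar. Next I fit the poses precisely.

```bash
cat >> h.py <<'E'
from scipy.optimize import minimize
def fitfix(cam,im,d,p0=(566,-10,.21)):
    hsv=cv2.cvtColor(im,cv2.COLOR_BGR2HSV)
    m=(hsv[...,0]>55)&(hsv[...,0]<95)&(hsv[...,1]>80)
    w=world(cam,d,m); w=w[(np.hypot(w[:,0]-p0[0],w[:,1]-p0[1])<230)&(w[:,2]>22)&(w[:,2]<34)]
    def cost(p):
        l=tofix(w[:,:2],p)
        def out(x0,x1,y0,y1):
            return np.hypot(np.maximum(abs(l[:,0]-(x0+x1)/2)-(x1-x0)/2,0)*1.,np.maximum(abs(l[:,1]-(y0+y1)/2)-(y1-y0)/2,0))
        # medial-line distance: symmetric residuals about rails' centre lines
        f=np.hypot(l[:,0]-80,np.maximum(abs(l[:,1]+10)-125,0)); s=np.hypot(l[:,1]-110,np.maximum(abs(l[:,0]-30)-45,0))
        return np.mean(np.minimum(np.minimum(f,s),30)**2)
    r=minimize(cost,p0,method="Nelder-Mead",options=dict(initial_simplex=np.array(p0)+np.array([[0,0,0],[12,0,0],[0,12,0],[0,0,.1]])))
    return r.x,r.fun,len(w)
def tofix(w,p):
    c,s=np.cos(p[2]),np.sin(p[2]); return (np.asarray(w)-p[:2])@np.array([[c,-s],[s,c]])
def fromfix(l,p):
    c,s=np.cos(p[2]),np.sin(p[2]); return np.asarray(l)@np.array([[c,s],[-s,c]])+p[:2]
def barpose(cam,im,d,p):
    hsv=cv2.cvtColor(im,cv2.COLOR_BGR2HSV)
    w=world(cam,d,(hsv[...,1]<70)&(hsv[...,2]>75)); l=tofix(w[:,:2],p)
    k=(abs(l[:,0]+35)<104)&(abs(l[:,1]+30)<135)&(w[:,2]>26)&(w[:,2]<38)
    rc=cv2.minAreaRect(l[k].astype(np.float32)); return rc,np.median(w[k,2]),l[k]
def keeper(cam,im,d,p):
    hsv=cv2.cvtColor(im,cv2.COLOR_BGR2HSV)
    m=((hsv[...,0]<8)|(hsv[...,0]>172))&(hsv[...,1]>120)
    w=world(cam,d,m); l=tofix(w[:,:2],p); k=(np.hypot(*(l-[50,143]).T)<125)&(w[:,2]>46)&(w[:,2]<60)
    v=(l[k]-[50,143]); v=v[np.hypot(*v.T)>40].mean(0); return np.arctan2(-v[1],-v[0]),k.sum()
E
python3 - <<'E'
from h import *
ps=[]
for c in ("top","scene"):
    z=np.load(c+"0.npz"); p,f,n=fitfix(c,z["im"],z["d"]); ps.append(p); print(c,p.round(3),f,n)
    rc,h,l=barpose(c,z["im"],z["d"],p); print(rc,h,len(l),l.mean(0),"keeper",keeper(c,z["im"],z["d"],p))
E
```

```text
top [ 5.66334e+02 -1.10040e+01  2.09000e-01] 34.870039573705625 487
((2.1284618377685547, 11.974945068359375), (179.2588348388672, 46.19493103027344), 76.43962860107422) 31.450170383354134 331 [ -5.70876194 -21.20676957] keeper (np.float64(0.22468426869716437), np.int64(157))
scene [ 5.64589e+02 -1.54820e+01  2.11000e-01] 32.02615397988111 573
((0.43692970275878906, 13.724441528320312), (177.28152465820312, 47.55666732788086), 77.01427459716797) 31.745621813961748 474 [ -6.64900728 -20.33608587] keeper (np.float64(0.21768571486078864), np.int64(199))
```

```bash
cat >> h.py <<'E'
P0=np.array([565.7,-12.5,.21])
def quat(psi): return np.array([0,np.cos(psi/2),np.sin(psi/2),0])
def W(x,y,z): return np.append(fromfix([x,y],P0),z)
def st(tag=""):
    s=env.state(); f=s["wrist_force"]; a=P0[2]
    ff=np.array([f[0]*np.cos(a)+f[1]*np.sin(a),-f[0]*np.sin(a)+f[1]*np.cos(a),f[2]])
    l=tofix(s["tool_pos"][:2],P0)
    if tag: print(tag,"t%.1f"%s["t"],"fix",l.round(1),"z%.1f"%s["tool_pos"][2],"F",ff.round(1),"w%.0f"%s["width"])
    return l,s["tool_pos"][2],ff
def guard(a,b,step,rate,axis,lim,z):
    """push from a to b in steps until |force change| on axis passes lim"""
    a=np.array(a,float);b=np.array(b,float);n=int(np.ceil(np.linalg.norm(b-a)/step))
    for i in range(1,n+1):
        env.move_straight(W(*(a+(b-a)*i/n),z),rate=rate)
        F=st()[2]
        if abs(F[axis])>lim: break
    return st("guard%d/%d"%(i,n))
def down(x,y,z0,z1):
    for z in np.arange(z0,z1-.1,-1.5):
        env.move_straight(W(x,y,z),rate=40)
        if st()[2][2]>3: break
    st("down"); return st()[1]
E
python3 - <<'E'
from h import *
q=quat(P0[2])
env.gripper_to(60,effort=30)
env.reach(W(-68,-22,120),q); st("above")
env.move_straight(W(-68,-22,44),rate=120); st("low")
z=down(-68,-22,42,27)
env.move_straight(W(-68,-22,z+4),rate=40); st("lift")
E
```

```text
above t3.4 fix [-67.7 -22.9] z120.4 F [ 0.2 -0.1  1.4] w60
low t4.1 fix [-67.4 -22.4] z44.5 F [0.1 0.3 1.2] w60
down t6.9 fix [-68.1 -21.9] z26.9 F [-1.6  1.2 -0.2] w60
lift t7.1 fix [-67.6 -22.2] z31.3 F [-0.4  0.1  0.7] w60
```

Run:
```python
from h import *
env.move_straight(W(-68,-22,29),rate=40)
env.move_straight(W(-45,-22,29),rate=60); st("a")
env.move_straight(W(-20,-22,29),rate=60); st("b")
env.move_straight(W(8,-22,29),rate=60); st("c")
im,d=env.camera("top"); cv2.imwrite("pics/p1.png",cv2.resize(im[110:290,180:360],None,fx=3.3,fy=3.3))
guard((8,-22),(26,-22),2,40,0,14,29)
im,d=env.camera("scene"); cv2.imwrite("pics/p2.png",cv2.resize(im[150:300,200:360],None,fx=4,fy=4)[:600,:])
```

```text
a t7.9 fix [-44.4 -22. ] z29.0 F [ 0.5 -0.4  0.3] w60
b t8.5 fix [-19.  -22.1] z29.2 F [-0.9  0.6  0.2] w60
c t9.1 fix [  8.6 -22.1] z29.2 F [-0.7  0.6 -0.2] w60
guard8/9 t11.2 fix [ 18.7 -21.9] z28.9 F [-16.9  -1.8  12. ] w60
```

View pics/p2.png

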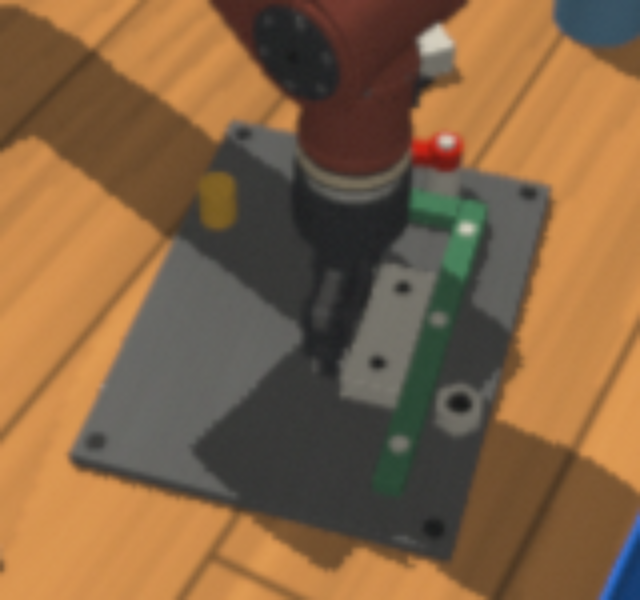

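The bar is flush on the fence (the fingers stopped at x=18.7, and 19 was expected). Next I push its end towards the stop.

Run:
```python
from h import *
env.move_straight(W(5,-22,29),rate=80)
env.move_straight(W(0,-30,80),rate=200)
env.gripper_to(0)
env.move_straight(W(50,-122,80),rate=200); st("over")
env.move_straight(W(50,-122,37),rate=100); st("down")
env.move_straight(W(50,-95,37),rate=80); st("a")
env.move_straight(W(50,-60,37),rate=60); st("b")
env.move_straight(W(50,-35,37),rate=60); st("c")
guard((50,-35),(50,-16),2,40,1,16,37)
im,d=env.camera("scene"); cv2.imwrite("pics/p3.png",cv2.resize(im[150:300,200:360],None,fx=4,fy=4)[:600,:])
```

```text
over t13.3 fix [  49.3 -121.4] z79.5 F [-0.4  0.6 -0.7] w-0
down t13.9 fix [  49.4 -121.5] z35.9 F [ 0.  -0.4 -0.9] w-0
a t14.3 fix [ 50.2 -94.3] z37.3 F [ 0.6 -0.6 -0.2] w0
b t15.1 fix [ 49.8 -59.1] z36.8 F [-0.9  0.  -0.4] w-0
c t15.6 fix [ 49.9 -34. ] z37.0 F [-0.5  0.2  0.3] w-0
guard10/10 t18.1 fix [ 50.2 -21.3] z37.6 F [ -1.2 -16.1  -0.6] w0
```

View pics/p3.png

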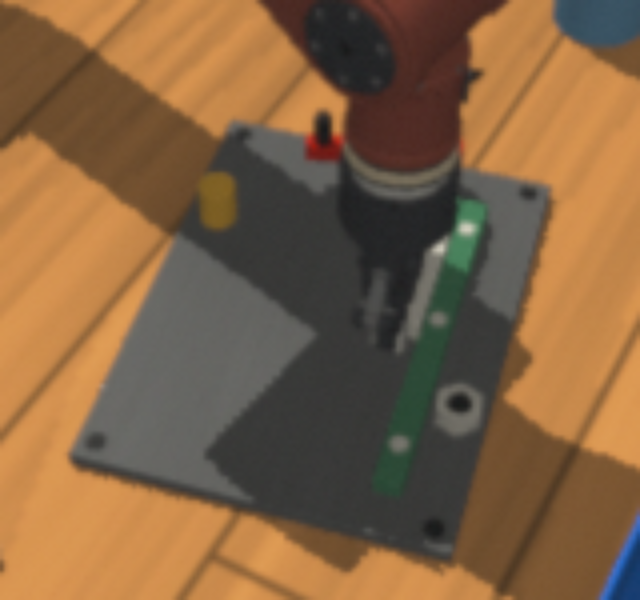

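Run:
```python
from h import *
env.move_straight(W(50,-35,37),rate=80)
env.move_straight(W(40,-45,85),rate=200)
env.gripper_to(50)
env.move_straight(W(-5,40,85),rate=200)
env.move_straight(W(-5,40,29),rate=100); st("down")
guard((-5,40),(9,40),15,60,0,14,29)
guard((9,40),(25,40),2,40,0,14,29)
env.move_straight(W(0,40,29),rate=80)
env.move_straight(W(-10,30,130),rate=200)
env.gripper_to(0)
env.move_straight(W(-70,-130,150),rate=300); st("away")
im,d=env.camera("top"); cv2.imwrite("pics/p4.png",cv2.resize(im[145:235,215:335],None,fx=6,fy=6,interpolation=cv2.INTER_CUBIC))
for c in("top","scene"):
    im,d=env.camera(c); p,f,n=fitfix(c,im,d); rc,h,l=barpose(c,im,d,p)
    print(c,p,n,rc,h,l.min(0),l.max(0),"keeper",keeper(c,im,d,p))
```

```text
down t20.9 fix [-4.9 39.5] z28.5 F [-0.5 -0.3 -0.1] w50
guard1/1 t21.2 fix [ 9.8 39.9] z29.2 F [ 0.1  0.2 -0.6] w50
guard8/8 t23.2 fix [18.7 40.2] z28.2 F [-15.8  -1.8  12.7] w50
away t25.6 fix [ -70.1 -129.3] z149.7 F [ 0.4  0.2 -0.1] w-0
top [ 5.66736414e+02 -1.10852788e+01  2.07286328e-01] 468 ((34.61149215698242, 48.01786422729492), (68.2872085571289, 113.70360565185547), 0.23298399150371552) 31.476049649202196 [ 0.23699061 -8.80547287] [ 68.93990699 104.73034742] keeper (np.float64(0.21602167940271866), np.int64(164))
scene [ 5.64514281e+02 -1.36339209e+01  2.07419240e-01] 524 ((33.04086685180664, 46.43576431274414), (71.82350158691406, 112.25521850585938), 0.6661079525947571) 31.666712697996218 [-3.52096934 -9.49447112] [ 68.98703407 102.88626427] keeper (np.float64(0.24232968359305207), np.int64(202))
```

View pics/p4.png

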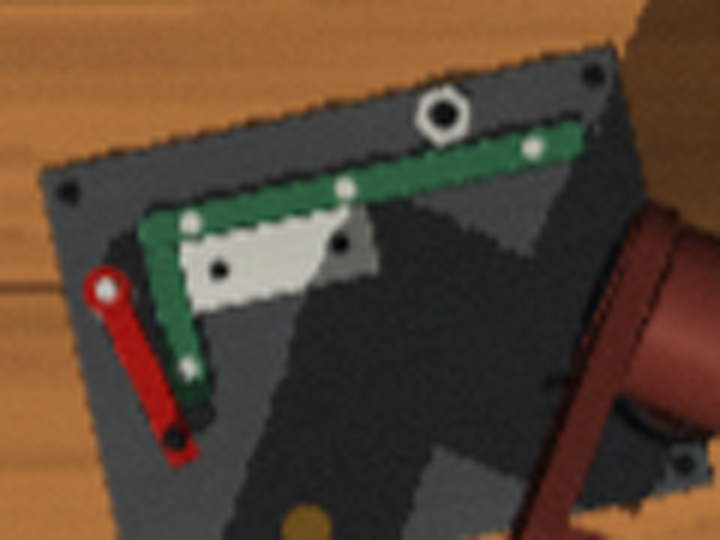

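The bar is seated in the corner: no gap to the fence or to the stop in the crop (bar at (180–380, 210–310)). The keeper pin is at (175,438). Next comes the keeper swing.

Run:
```python
from h import *
def pose(th,z,r=92):
    return W(50-r*np.cos(th),143-r*np.sin(th),z),quat(P0[2]+th-np.pi/2)
for th in (-.12,.5,1.0,1.45): print(th,env.solve_ik(*pose(th,81)))
env.move_straight(W(-80,60,170),rate=300)
env.reach(*pose(-.15,150)); st("above")
env.move_straight(pose(-.15,81)[0],rate=120); st("down")
for th in np.append(np.arange(-.05,1.25,.1),np.arange(1.27,1.5,.03)):
    p,q=pose(th,81); env.move_straight(p,attitude=q,rate=70)
    F=st()[2]; ft=F@[np.sin(th),-np.cos(th),0]
    if ft<-9: break
print(th,ft); st("end")
im,d=env.camera("top"); print("keeper",keeper("top",im,d,P0))
```

```text
-0.12 None
0.5 [ 1.51528809e-02  2.13302658e-01  1.97292237e+00 -4.44089210e-16
  9.55367624e-01  2.44674553e+00]
1.0 [-3.31823604e-02  2.76908888e-01  1.89273475e+00 -4.44089210e-16
  9.71949013e-01  1.89841029e+00]
1.45 [-4.02988590e-02  3.50345897e-01  1.79537657e+00 -4.44089210e-16
  9.95870192e-01  1.44129379e+00]Traceback (most recent call last):
  File "<stdin>", line 6, in <module>
plant.MotionError: the arm cannot take that pose within its joint ranges
```

Run:
```python
from h import *
def pose(th,z,r=92):
    return W(50-r*np.cos(th),143-r*np.sin(th),z),quat(P0[2]+th+np.pi/2)
print([env.solve_ik(*pose(th,81)) is not None for th in (-.15,.5,1.0,1.5)])
env.reach(*pose(-.15,150)); st("above")
env.move_straight(pose(-.15,81)[0],rate=120); st("down")
for th in np.append(np.arange(-.05,1.25,.1),np.arange(1.27,1.5,.03)):
    p,q=pose(th,81); env.move_straight(p,attitude=q,rate=70)
    F=st()[2]; ft=F@[np.sin(th),-np.cos(th),0]
    if ft<-9: break
print(th,ft); st("end")
im,d=env.camera("top"); print("keeper",keeper("top",im,d,P0))
```

```text
[True, True, True, True]
above t27.7 fix [-40.8 155.7] z149.8 F [-0.1 -0.6  1. ] w-0
down t28.4 fix [-40.4 156.6] z81.5 F [-0.3 -0.5  0.9] w0
1.4200000000000002 -11.709702123065986
end t33.6 fix [31.8 52.4] z80.7 F [-11.7   0.9   9.3] w-0
keeper (np.float64(nan), np.int64(18))h.py:38: RuntimeWarning: Mean of empty slice.
  v=(l[k]-[50,143]); v=v[np.hypot(*v.T)>40].mean(0); return np.arctan2(-v[1],-v[0]),k.sum()
  ret = um.true_divide(
```

Stopped at x=31.8, the value expected at the end stop (50−18). Now I retreat and check.

Run:
```python
from h import *
env.move_straight(W(10,50,81),rate=80)
env.move_straight(W(-10,40,160),rate=200)
env.move_straight(W(-70,-150,200),rate=300); st("away")
im,d=env.camera("top"); cv2.imwrite("pics/p5.png",cv2.resize(im[145:235,215:335],None,fx=6,fy=6,interpolation=cv2.INTER_CUBIC))
print("keeper",keeper("top",im,d,P0))
im,d=env.camera("scene"); print("keeper",keeper("scene",im,d,P0))
```

```text
away t35.5 fix [ -70.4 -148.6] z198.4 F [-0.7  1.3 -1. ] w0
keeper (np.float64(1.572178026940381), np.int64(148))
keeper (np.float64(1.5728899684510143), np.int64(144))
```

View pics/p5.png

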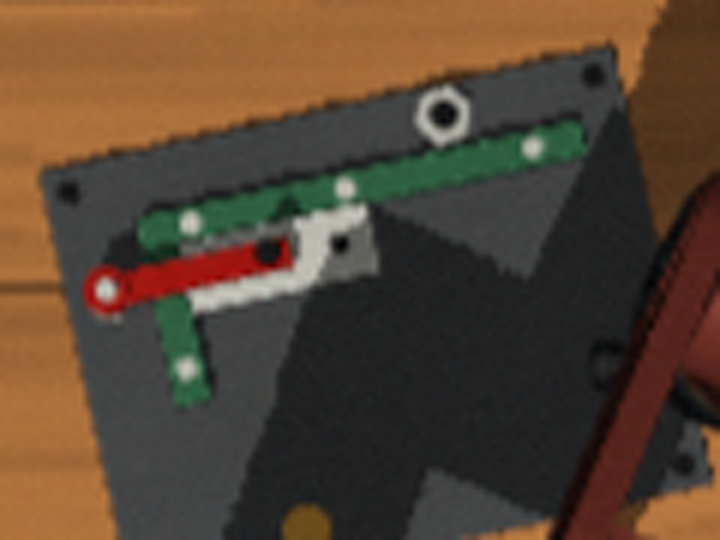

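The keeper lies over the bar at 1.572 rad (red arm from (105,290) to (290,250)). The bar is still flush in the corner, and the nut and offcut are where they were.

```bash
python3 -c "
from plant import env
print(env.close_job())"
```

```text
the job is handed in; nothing more can be done
None
```

I handed the job in at about 36 s: the bar sits in the corner against the fence and end stop, the keeper is at its end stop (about 1.57 rad measured), and the arm is clear; the hand-in returned no verdict.

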